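# Load and close the clay-disc hand press

## Robot

A 6-joint arm with a two-finger parallel gripper is mounted at the origin on the work surface. World frame = base frame: x ahead of the robot, y to its left, z up, the work surface at z = 0. Lengths are in m, angles in rad, forces in N, time in s.
With the tool pointing down it reaches from about 0.4 to 0.825 m from the base axis. Payload 7 kg.
Tool frame: the origin (TCP) lies between the finger pads; the fingertips stand 17 mm ahead of it and the grasp point (between the pads) lies 2 mm behind it; z points along the fingers, y is the direction in which the jaws open and shut (so a half turn about z gives the same grasp; the last joint's range is limited). The gripper opens to 88 mm and grips with 3 to 60 N. Pads are 19 mm wide; open, the fingers measure 130 mm over their backs; the gripper's body (78 mm by 193 mm) begins 47 mm behind the grasp point.
Start: joints at [1.616, 0.359, 0.012, 0, -1.224, -0.288], TCP at [0.162, 0.655, 0.244] pointing down, gripper open.
Joint ranges: [-3.07, 3.07], [-1.43, 2.12], [-1.02, 1.25], [-3.03, 1.67], [-3.05, -0], [-3.03, 3.03]. Speed limits (rad/s): [2.39, 2.39, 3.01, 3.14, 3.14, 3.14].

## Interface

Orientations are given as a unit quaternion [x, y, z, w].
In Python, from workcell import bot, imaging, finder gives the robot as it stands.
- The arm moves only by the tool apply_moves, never from a script. Its argument "moves" is a list of rows, each an object of numbers: "x", "y", "z": the shift along the tool's x, y, z in mm; "twist": the turn about the tool's z in rad. A call has 1 to 8 rows; each row is the pose to reach, as a shift and turn from the pose commanded when the call began, along the tool's axes at that moment; what a row does not reach only later rows make up. A row lasts 1/8 s, in which the tool goes at most 62.5 mm and 10.7 degrees, less where a joint would pass 70% of its speed; a pose out of reach is approached as far as the arm can. A call with a gripper value outside its range is refused whole. "gripper" is the finger opening in mm, from 0 to 87.6, set as the call begins (left out, the last holds). The fingers move at their own pace and stop on an object; "grip_force" is the grip in N (left out, the last holds). Time passes only in rows, so rows that repeat a pose let the fingers close. It gives the time, the measured TCP pose, the force and the opening at its end, in the units of the state.
- bot.sense(): the state, without advancing time (a new reading comes with each control period).
- imaging.camera(name): name is "scene" or "top"; returns the picture (480x640x3 uint8, red, green, blue); there is no depth.
- imaging.calibration(name): a dict with "fx", "fy", "cx", "cy" (pixels), "R" (3x3) and "t" (3): a world point X has camera coordinates R X + t. Camera axes: x right, y down, z forward; pixel columns grow to the right and rows downward; lengths in m; the calibration is good to about 2 mm. A picture is of the moment at which its call begins. calibration takes no time and is no camera call.
- bot.job_done(): hands the job in, once; it reports no verdict.
Trained networks look in the newest picture that a camera, given by its name, has taken for a name from the list of things; names that differ only in an ending like _2 or _b are one class to them, and where a whole thing is asked for, a point or a joint stands for the part that bears it (a point fixed in the world has none). Each returns a list of dicts, best first, with "confidence" (0 to 1); they miss things now and then, are a little off and sometimes report something else, mostly with a low value. They report only what shows in the picture. A call takes as long as a camera call. They do not tell look-alikes from the thing itself.
- finder.boxes_of(thing, camera): "xyz" ([x, y, z] in m, in world coordinates, good to about 4 mm: the middle of the surface that is visible of it).
The state is a dict: "time_s": time; "qpos": joint angles; "dq": joint speeds; "joint_efforts": joint torques, N m; "tool_pos": TCP position; "tool_rot": TCP orientation; "wrist_force": force on the tool from outside, world axes, zero at the start; "ft_torque": the same for the moment, N m; "width": finger opening in m.
Only numpy, scipy, OpenCV 4.12 (cv2) and the standard library are available. Lean on these libraries where they do the work, as an engineer would, in place of code of your own. Each camera call takes 0.05 s, during which the arm holds its last target. There are 200 camera calls.

## Task

Push the clay disc along the wooden channel and down its slope until it rests against the steel stop under the open press, then take the press cover by its bar and lower it gently until its sprung rubber foot rests on the disc, and let go. The disc is brittle: do not let the cover fall or drop onto it and do not push or squeeze it hard, and leave the glue bottle, the twine and the jar where they stand.

Things in the scene. Friction and masses are not known exactly. Their poses are not given: they have to be found in the camera images.
- press: Fixed hand press on a 10 mm plywood base. Origin: on the table below the place where the disc must end. A straight wooden channel runs along its y at x = 0, 63 mm wide between walls 8 mm thick and 8 mm above its floor. The cover's two hinge posts stand at x = 105 mm, y = +-56 mm, tops at z = 96 mm (press frame).
- chute_edge (a point): channel floor where the level loading shelf meets the slope: press frame (0, 115, 61) mm. Towards +y the floor is level to its open end at y = 255 mm; towards -y it slopes down at 15 degrees, straight to the stop (30 mm high at y = 0). The disc does not slide down on its own.
- seat (a point): where the disc's centre lies when the disc is fully home against the stop: press frame (0, -2, 38) mm. The fixed steel stop bar crosses the channel 29 mm further down the slope and stands 12 mm above the floor.
- disc_center (a point): centre of the loose, brittle clay disc, 58 mm diameter, 16 mm thick, about 80 g. It starts flat on the loading shelf, in the channel, centre at y = 155 to 205 mm in the press frame.
- cover (a joint): cover angle, rad: 0 level, 1.57 upright, grows as it opens (turning about the press's +y); hard limits -0.12 and 1.88. Starts at 1.72 to 1.88, leaning back, held by hinge friction (0.1 Nm) or its back stop; forward of upright it falls by its weight (about 0.5 kg, centre of mass 90 mm from the hinge).
- cover_hinge (a point): middle of the hinge axis (along the press's y), press frame (105, 0, 82) mm. 105 mm from it a round rubber foot (20 mm wide, 5 mm spring travel, about 2 N/mm) hangs on a screw under the cover. The screw's setting differs by up to 20 mm and is not reported: on the seated disc the foot first touches at a cover angle between 0.03 and 0.25 rad, to be felt.
- cover_bar (a point): middle of the cover's round steel handle bar, 14 mm diameter, parallel to the hinge axis and 185 mm from it, 92 mm free between its arms. The cover plate (92 wide, 6 thick) ends 50 mm short of it, so fingers can straddle the bar at any angle and it can turn between them. Cover level: press frame (-80, 0, 82) mm.
- glue: bystander: white glue bottle, 56 mm diameter, 160 mm tall, origin at the centre of its foot
- twine: bystander: upright spool of twine, 92 mm diameter, 90 mm tall, origin at the centre of its foot
- jar: bystander: glass jar, 70 mm diameter, 100 mm tall, origin at the centre of its foot
Not all that is in view belongs to the job. Of the things like the part that bears disc_center, leave any that is turquoise or yellow; of the rest the larger one is meant.

How it is judged:
By the outcome, as a careful person would: the job done as asked, in the order asked, and still so for the second after the job is handed in, with the robot touching nothing.
It also fails if it takes over 69 s, if anything falls off the work surface, if the arm or the gripper's body presses on something with over 40 N, if the wrist force passes 120 N, or if a joint passes its speed limit or range.

## Working session

There is one attempt and no reset: what is moved stays moved. The work goes in short steps, Python scripts to look and compute and a tool call to move; the robot and the scene stay as the last step left them, time stands still between calls to the robot, and variables do not carry over. Pictures are saved under pics/ and viewed, about 8 in all and at most 12, crops included, and the job is handed in when it is done.

Besides the shell and the picture viewer there is one more tool, called after "Emit:" by a JSON object that holds its "op" and its "data". apply_moves: Moves the arm, as the interface text tells. Its arguments: {"type":"object","properties":{"moves":{"type":"array","items":{"type":"object","properties":{"x":{"type":"number"},"y":{"type":"number"},"z":{"type":"number"},"twist":{"type":"number"}}}},"gripper":{"type":"number"},"grip_force":{"type":"number"}},"required":["moves"]}

```bash
ls; mkdir -p pics
python3 - <<'E'
from workcell import bot, imaging, finder
import cv2, numpy as np
print(bot.sense())
for c in ("scene","top"):
    im=imaging.camera(c); cv2.imwrite(f"pics/{c}0.png",im[:,:,::-1])
    k=imaging.calibration(c); print(c,{a:np.round(b,4).tolist() for a,b in k.items()})
    for t in ("press","disc_center","cover","cover_bar","glue","twine","jar"):
        print(c,t,[(np.round(d["xyz"],3).tolist(),round(d["confidence"],2)) for d in finder.boxes_of(t,c)])
E
```

```text
pics
{'time_s': 0.0, 'qpos': array([ 1.61610267e+00,  3.59380004e-01,  1.10659869e-02, -3.32400352e-04,
       -1.22410675e+00, -2.88100375e-01]), 'dq': array([-0.00167716, -0.00040146,  0.00083314, -0.00178556,  0.00140756,
       -0.00163856]), 'joint_efforts': array([-1.27568356e-06, -5.82721245e+01,  2.93058693e+01,  6.99716493e+00,
        7.05792612e-03, -1.60461550e-04]), 'tool_pos': array([0.16219941, 0.65474942, 0.24263342]), 'tool_rot': array([ 9.92633232e-01, -1.21155201e-01, -1.93256052e-05,  8.26891951e-04]), 'wrist_force': array([-0.11964518,  0.28342165,  0.02733057]), 'ft_torque': array([ 0.04694643,  0.02296803, -0.0074237 ]), 'width': 0.08756889412625928}
scene {'fx': 550.6938, 'fy': 550.6938, 'cx': 322.1819, 'cy': 231.0226, 'R': [[-0.5964, 0.8027, 0.0036], [0.4651, 0.3492, -0.8134], [-0.6542, -0.4834, -0.5816]], 't': [0.2991, -0.1992, 1.487]}
scene press [([0.568, -0.009, 0.043], 0.98), ([0.434, -0.368, 0.099], 0.34)]
scene disc_center [([0.408, 0.191, 0.015], 0.66), ([0.524, 0.137, 0.076], 0.6), ([0.552, 0.254, 0.009], 0.58), ([0.639, 0.137, 0.014], 0.56)]
scene c
[... 252 characters left out ...]
507, 0.408, 0.067], 0.64)]
top {'fx': 562.2864, 'fy': 562.2864, 'cx': 310.0001, 'cy': 240.8741, 'R': [[-0.0251, -0.9997, -0.0063], [-0.9951, 0.0256, -0.0952], [0.0954, 0.0038, -0.9954]], 't': [0.0593, 0.524, 1.4876]}
top press [([0.541, -0.04, 0.039], 0.75)]
top disc_center [([0.515, 0.124, 0.079], 0.89), ([0.397, 0.18, 0.016], 0.75), ([0.637, 0.134, 0.009], 0.74), ([0.55, 0.247, 0.014], 0.68), ([0.577, -0.308, 0.088], 0.24)]
top cover [([0.661, -0.058, 0.192], 0.81), ([0.58, -0.306, 0.088], 0.52)]
top cover_bar [([0.654, -0.059, 0.193], 0.75)]
top glue [([0.419, -0.37, 0.11], 0.84)]
top twine [([0.578, -0.308, 0.087], 0.6)]
top jar [([0.542, -0.04, 0.04], 0.71), ([0.481, 0.387, 0.1], 0.69)]
```

View pics/scene0.png

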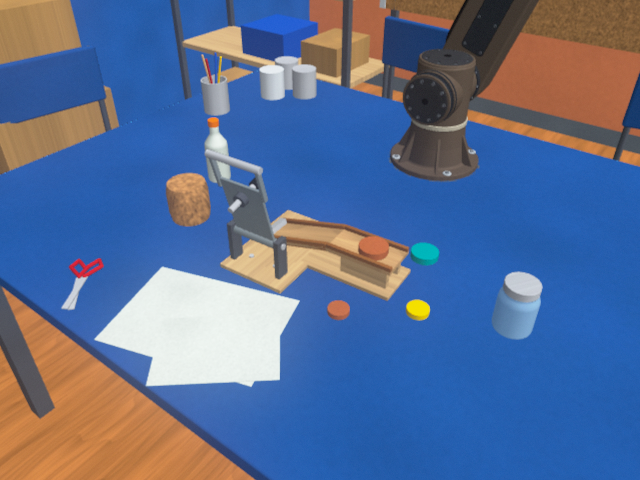

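View pics/top0.png

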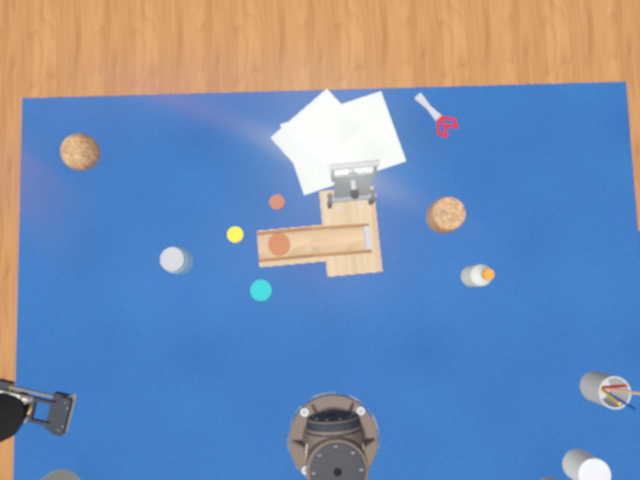

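Both views agree. The meant disc is the larger red-brown one on the shelf, at scene (373,247) and top (278,244). The small red, yellow and turquoise ones on the table are decoys. The cover leans back at scene (245,200). I'll zoom in to get the press pose.

Run:
```python
import cv2, numpy as np
a=cv2.imread("pics/top0.png")[145:285,245:395]; b=cv2.imread("pics/scene0.png")[140:305,195:425]
A=cv2.resize(a,None,fx=4,fy=4,interpolation=cv2.INTER_CUBIC); 
cv2.imwrite("pics/ctop.png",A)
B=cv2.resize(b,None,fx=3.4,fy=3.4,interpolation=cv2.INTER_CUBIC); cv2.imwrite("pics/cscene.png",B)
```

```text
(no output)
```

View pics/ctop.png

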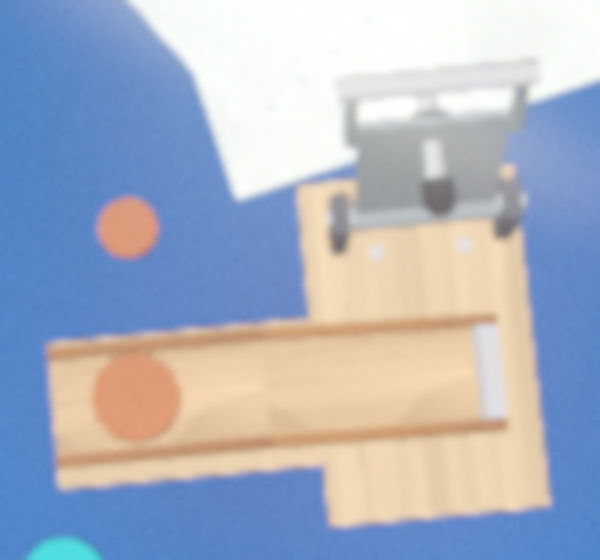

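View pics/cscene.png

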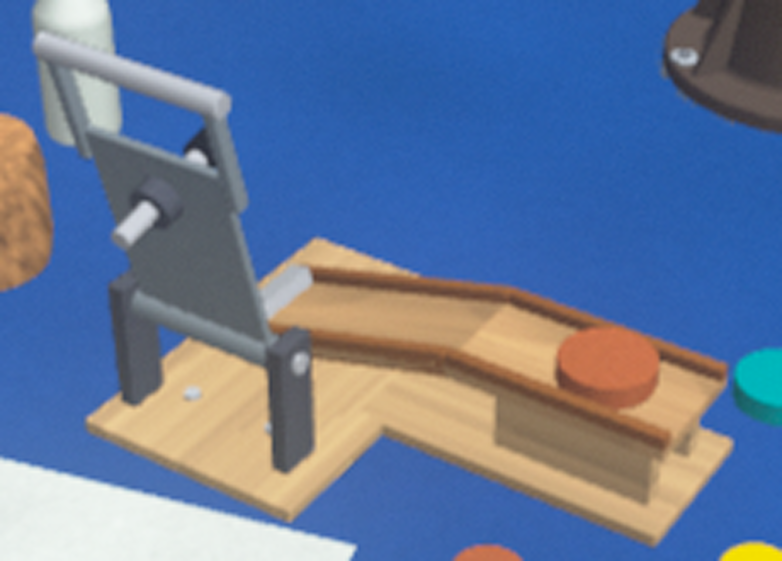

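```bash
cat > h.py <<'E'
import numpy as np
from workcell import imaging
from scipy.optimize import least_squares
K={c:imaging.calibration(c) for c in("scene","top")}
def proj(c,X):
    k=K[c]; p=np.asarray(k["R"])@X+np.asarray(k["t"]); return np.array([k["fx"]*p[0]/p[2]+k["cx"],k["fy"]*p[1]/p[2]+k["cy"]])
def W(pose,P):
    x,y,a=pose[:3]; P=np.asarray(P,float)/1000
    return np.array([x+np.cos(a)*P[0]-np.sin(a)*P[1],y+np.sin(a)*P[0]+np.cos(a)*P[1],P[2]])
def T(u,v): return ("top",np.array([(u+.5)/4-.5+245,(v+.5)/4-.5+145]))
def S(u,v): return ("scene",np.array([(u+.5)/3.4-.5+195,(v+.5)/3.4-.5+140]))
def bar(th): return [105-185*np.cos(th),0,82+185*np.sin(th)]
E
cat > fit.py <<'E'
from h import *
obs=[(T(50,356),[31.5,255,69]),(T(57,458),[-31.5,255,69]),(S(668,437),[38,255,69]),(S(727,372),[-38,255,69]),
(S(445,358),[35.5,115,69]),(S(510,292),[-35.5,115,69]),(S(291,343),[105,56,96]),(S(125,285),[105,-56,96]),(T(340,198),[105,56,96]),(T(510,183),[105,-56,96]),
(S(130,74),'b'),(T(438,76),'b')]
def f(p):
    r=[]
    for (c,uv),P in obs:
        r+=list(proj(c,W(p,bar(p[3]) if P=='b' else P))-uv)
    return r
s=least_squares(f,[0.54,-.04,0.05,1.8],x_scale=[.01,.01,.02,.05],loss="soft_l1")
print(s.x); print(np.round(np.reshape(f(s.x),(-1,2)),1).tolist())
p=s.x
d=[T(136,397),S(609,360)]
g=least_squares(lambda q:np.concatenate([proj(c,W(p,[q[0],q[1],77]))-uv for c,uv in d]),[0,180],x_scale=10)
print("disc press xy",g.x,g.fun)
for n,P in dict(disc=[g.x[0],g.x[1],69],bar=bar(p[3]),edge=[0,115,61],seat=[0,-2,38],hinge=[105,0,82],end=[0,255,61]).items(): print(n,W(p,P).round(4))
E
python3 fit.py
```

```text
[ 0.53501166 -0.06702964  0.08793627  1.78453975]
[[-2.3, -0.0], [-1.6, -1.7], [-0.4, 0.0], [-0.3, -2.5], [-0.3, -1.9], [-1.0, -0.5], [-1.8, -0.2], [-0.4, -1.3], [-2.3, 1.5], [-1.7, 0.4], [0.1, -0.3], [-2.8, -0.2]]
disc press xy [ -0.9465538  199.02113282] [-1.44160562 -0.70821666 -0.50794823 -1.67703614]
disc [0.5166 0.1311 0.069 ]
bar [ 0.6787 -0.0544  0.2628]
edge [0.5249 0.0475 0.061 ]
seat [ 0.5352 -0.069   0.038 ]
hinge [ 0.6396 -0.0578  0.082 ]
end [0.5126 0.187  0.061 ]
```

```bash
cat >> h.py <<'E'
from scipy.spatial.transform import Rotation as Ro
from workcell import bot
POSE=[0.535,-0.067,0.088,1.785]
def where(s=None):
    """TCP in press frame (mm), yaw error to tool x=-py"""
    s=s or bot.sense(); p=s["tool_pos"]; a=POSE[2]; d=p[:2]-np.array(POSE[:2])
    R=Ro.from_quat(s["tool_rot"]).as_matrix(); yaw=np.arctan2(R[1,0],R[0,0])
    return np.array([np.cos(a)*d[0]+np.sin(a)*d[1],-np.sin(a)*d[0]+np.cos(a)*d[1],p[2]])*1000, (a-np.pi/2)-yaw
def go(P):
    s=bot.sense(); R=Ro.from_quat(s["tool_rot"]).as_matrix(); w,dy=where(s)
    print("at",w.round(1),"shift",(R.T@(W(POSE,P)-s["tool_pos"])*1000).round(1),"twist",round(-dy,3),"F",s["wrist_force"].round(2),"t",s["time_s"])
E
python3 - <<'E'
from h import *
go([-54,252,150]); go([-54,252,84])
E
```

```text
at [-307.8  752.1  243.6] shift [402.5 390.6  93.6] twist 1.24 F [ 0.36  0.43 -0.52] t 0.8
at [-307.8  752.1  243.6] shift [402.5 390.6 159.6] twist 1.24 F [ 0.36  0.43 -0.52] t 0.8
```

Emit:
{"op": "apply_moves", "data": {"moves": [{"x": 40,"y": 39,"z": 0,"twist": 0.15},{"x": 80,"y": 78,"z": 0,"twist": 0.3},{"x": 120,"y": 117,"z": 0,"twist": 0.45},{"x": 160,"y": 156,"z": 0,"twist": 0.6},{"x": 200,"y": 195,"z": 0,"twist": 0.75},{"x": 240,"y": 234,"z": 0,"twist": 0.9},{"x": 280,"y": 273,"z": 0,"twist": 1.05},{"x": 320,"y": 312,"z": 0,"twist": 1.2}]}}

```text
time_s: 1.8
tool_pos: [0.3986, 0.2738, 0.244]
tool_rot: [0.749, -0.662, -0.0, -0.001]
wrist_force: [0.4, 0.8, 0.3]
width: 0.087
```

Run:
```python
from h import *
go([-54,252,130])
```

```text
at [-105.9  351.5  244. ] shift [101.4 -48.3 114. ] twist 0.036 F [0.38 0.83 0.29] t 1.8
```

Emit:
{"op": "apply_moves", "data": {"moves": [{"x": 34,"y": -16,"z": 35,"twist": 0.04},{"x": 68,"y": -32,"z": 70,"twist": 0.04},{"x": 101,"y": -48,"z": 114,"twist": 0.04},{"x": 101,"y": -48,"z": 114,"twist": 0.04},{"x": 101,"y": -48,"z": 114,"twist": 0.04}]}}

```text
time_s: 2.42
tool_pos: [0.4589, 0.1816, 0.1301]
tool_rot: [0.737, -0.675, 0.0, -0.0]
wrist_force: [-0.2, 0.7, 1.0]
width: 0.0872
```

Run:
```python
from h import *
import cv2
go([-54,252,83])
b=imaging.camera("scene")[:,:,::-1][140:310,260:440]; a=imaging.camera("top")[:,:,::-1][190:290,220:340]
A=cv2.resize(a,(390,325),interpolation=2); B=cv2.resize(b,(400,378),interpolation=2)
o=np.zeros((378,790,3),np.uint8); o[:325,:390]=A; o[:,390:]=B; cv2.imwrite("pics/pre.png",o)
```

```text
at [-53.9 254.4 130.1] shift [ 2.4  0.1 47.1] twist -0.0 F [-0.18  0.66  0.98] t 2.425
```

View pics/pre.png

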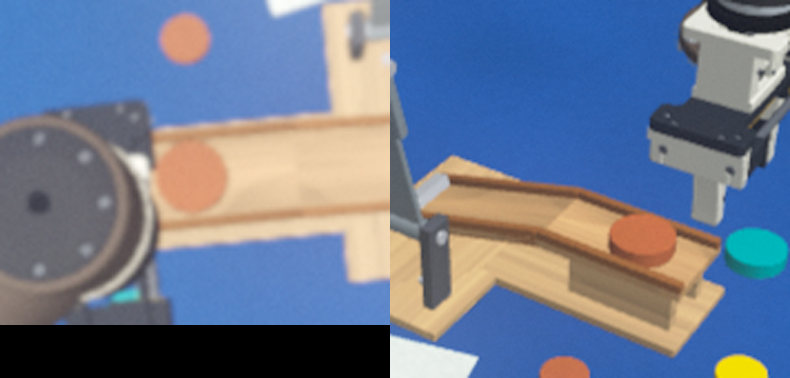

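The finger hangs at about (707,215) in the scene half, behind the disc and over the open shelf end. Next I descend into the channel and push.

Emit:
{"op": "apply_moves", "data": {"moves": [{"x": 0,"y": 0,"z": 15},{"x": 0,"y": 0,"z": 30},{"x": 0,"y": 0,"z": 42},{"x": 0,"y": 0,"z": 47},{"x": 0,"y": 0,"z": 47},{"x": 4,"y": 0,"z": 47},{"x": 8,"y": 0,"z": 47},{"x": 12,"y": 0,"z": 47}]}}

```text
invalid input
```

Emit:
{"op": "apply_moves", "data": {"moves": [{"x": 5},{"x": 10},{"x": 15},{"x": 21},{"x": 27},{"x": 33},{"x": 39},{"x": 45}]}}

```text
invalid input
```

```bash
cat > look.py <<'E'
import sys,cv2
from h import *
n=sys.argv[1]; go([-54,36,62])
b=imaging.camera("scene")[:,:,::-1][140:310,230:440]; a=imaging.camera("top")[:,:,::-1][190:290,240:400]
A=cv2.resize(a,(390,244),interpolation=2); B=cv2.resize(b,(400,324),interpolation=2)
o=np.zeros((324,790,3),np.uint8); o[:244,:390]=A; o[:,390:]=B; cv2.imwrite(f"pics/{n}.png",o)
for c in("scene","top"):
    for d in finder.boxes_of("disc_center",c):
        x=d["xyz"]; r=x[:2]-np.array(POSE[:2]); a=POSE[2]
        print(c,np.round([(np.cos(a)*r[0]+np.sin(a)*r[1])*1e3,(-np.sin(a)*r[0]+np.cos(a)*r[1])*1e3,x[2]*1e3]),round(d["confidence"],2))
E
python3 look.py p1
```

```text
at [-53.8 255.2 130.8] shift [219.3   0.5  68.5] twist 0.001 F [ 0.58 -0.02  0.05] t 2.525Traceback (most recent call last):
  File "look.py", line 8, in <module>
    for d in finder.boxes_of("disc_center",c):
             ^^^^^^
NameError: name 'finder' is not defined. Did you mean: 'filter'?
```

Emit:
{"op": "apply_moves", "data": {"moves": [{"x": 0,"y": 0,"z": 15,"twist": 0},{"x": 0,"y": 0,"z": 30,"twist": 0},{"x": 0,"y": 0,"z": 42,"twist": 0},{"x": 0,"y": 0,"z": 47,"twist": 0},{"x": 0,"y": 0,"z": 47,"twist": 0},{"x": 4,"y": 0,"z": 47,"twist": 0},{"x": 8,"y": 0,"z": 47,"twist": 0},{"x": 12,"y": 0,"z": 47,"twist": 0}]}}

```text
time_s: 3.62
tool_pos: [0.4596, 0.1691, 0.0829]
tool_rot: [0.737, -0.675, 0.0, -0.0]
wrist_force: [-0.8, -0.0, -0.4]
width: 0.0875
```

Emit:
{"op": "apply_moves", "data": {"moves": [{"x": 5,"y": 0,"z": 0,"twist": 0},{"x": 10,"y": 0,"z": 0,"twist": 0},{"x": 15,"y": 0,"z": 0,"twist": 0},{"x": 20,"y": 0,"z": 0,"twist": 0},{"x": 26,"y": 0,"z": 0,"twist": 0},{"x": 32,"y": 0,"z": 0,"twist": 0},{"x": 38,"y": 0,"z": 0,"twist": 0},{"x": 44,"y": 0,"z": 0,"twist": 0}]}}

```text
time_s: 4.62
tool_pos: [0.4634, 0.1252, 0.0826]
tool_rot: [0.738, -0.675, 0.0, -0.0]
wrist_force: [-0.3, 0.9, 0.5]
width: 0.0875
```

```bash
sed -i 's/^from workcell import bot$/from workcell import bot, finder/' h.py; python3 look.py p1
```

```text
at [-54.4 197.7  82.6] shift [161.7  -0.4  20.6] twist -0.0 F [-0.33  0.94  0.53] t 4.625
scene [-106.  268.   17.] 0.92
scene [126. 197.  15.] 0.89
scene [ 47. 316.  12.] 0.89
scene [  8. 167.  76.] 0.69
top [120. 187.  11.] 0.75
top [ 42. 311.  12.] 0.72
top [  3. 141.  79.] 0.71
top [-134.  259.   17.] 0.44
```

Emit:
{"op": "apply_moves", "data": {"moves": [{"x": 6,"y": 0,"z": 0,"twist": 0},{"x": 12,"y": 0,"z": 0,"twist": 0},{"x": 18,"y": 0,"z": 0,"twist": 0},{"x": 24,"y": 0,"z": 0,"twist": 0},{"x": 30,"y": 0,"z": 0,"twist": 0},{"x": 35,"y": 0,"z": 0,"twist": 0},{"x": 40,"y": 0,"z": 0,"twist": 0},{"x": 45,"y": 0,"z": 0,"twist": 0}]}}

```text
time_s: 5.82
tool_pos: [0.4674, 0.0805, 0.0826]
tool_rot: [0.738, -0.675, 0.0, -0.0]
wrist_force: [-0.0, 0.9, 0.9]
width: 0.0876
```

Emit:
{"op": "apply_moves", "data": {"moves": [{"x": 5,"y": 0,"z": 0,"twist": 0},{"x": 10,"y": 0,"z": 0,"twist": 0},{"x": 15,"y": 0,"z": 0,"twist": 0},{"x": 20,"y": 0,"z": 0,"twist": 0},{"x": 25,"y": 0,"z": 0,"twist": 0},{"x": 30,"y": 0,"z": 0,"twist": 0},{"x": 35,"y": 0,"z": 0,"twist": 0},{"x": 40,"y": 0,"z": 0,"twist": 0}]}}

```text
time_s: 6.82
tool_pos: [0.4708, 0.0406, 0.0826]
tool_rot: [0.738, -0.675, 0.0, 0.0]
wrist_force: [-0.5, -0.0, -0.7]
width: 0.0874
```

```bash
python3 look.py p2
```

```text
at [-54.5 112.8  82.6] shift [76.8 -0.5 20.6] twist 0.0 F [-0.5  -0.04 -0.69] t 6.825
scene [ 7. 81. 65.] 0.81
scene [126. 192.  14.] 0.77
scene [-106.  263.   14.] 0.74
scene [ 14. 474.  69.] 0.66
scene [ 47. 318.  13.] 0.64
top [119. 190.   9.] 0.72
top [ 45. 311.  12.] 0.67
top [-142. -294.  107.] 0.6
top [122.  -2. 194.] 0.43
```

View pics/p2.png

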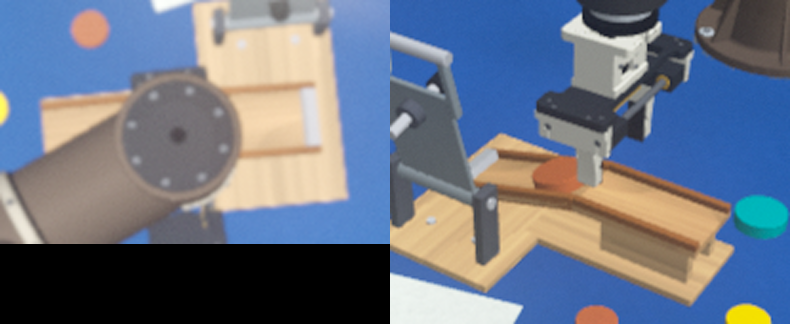

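The disc is on the slope at about (560,175) in the scene half, with the finger right behind it. I'll follow the slope down.

Emit:
{"op": "apply_moves", "data": {"moves": [{"x": 5,"y": 0,"z": 1,"twist": 0},{"x": 10,"y": 0,"z": 2.5,"twist": 0},{"x": 15,"y": 0,"z": 3.8,"twist": 0},{"x": 20,"y": 0,"z": 5.2,"twist": 0},{"x": 25,"y": 0,"z": 6.5,"twist": 0},{"x": 30,"y": 0,"z": 7.9,"twist": 0},{"x": 35,"y": 0,"z": 9.2,"twist": 0},{"x": 40,"y": 0,"z": 10.5,"twist": 0}]}}

```text
time_s: 8.02
tool_pos: [0.4743, 0.0007, 0.0719]
tool_rot: [0.738, -0.675, -0.0, 0.0]
wrist_force: [0.4, 0.4, 0.9]
width: 0.0879
```

Emit:
{"op": "apply_moves", "data": {"moves": [{"x": 4,"y": 0,"z": 1,"twist": 0},{"x": 8,"y": 0,"z": 2.1,"twist": 0},{"x": 12,"y": 0,"z": 3.2,"twist": 0},{"x": 16,"y": 0,"z": 4.3,"twist": 0},{"x": 20,"y": 0,"z": 5.3,"twist": 0},{"x": 24,"y": 0,"z": 6.4,"twist": 0},{"x": 26,"y": 0,"z": 7,"twist": 0},{"x": 26,"y": 0,"z": 7,"twist": 0}]}}

```text
time_s: 9.02
tool_pos: [0.4765, -0.025, 0.065]
tool_rot: [0.737, -0.675, -0.0, 0.0]
wrist_force: [-0.4, -0.3, -0.5]
width: 0.0879
```

```bash
python3 look.py p3
```

```text
at [-54.6  46.9  65. ] shift [10.9 -0.6  3. ] twist -0.0 F [-0.37 -0.34 -0.5 ] t 9.025
scene [-106.  268.   15.] 0.95
scene [127. 196.  15.] 0.79
scene [10. 15. 46.] 0.7
scene [ 47. 317.  13.] 0.59
top [121. 192.  10.] 0.65
top [ 45. 314.  12.] 0.5
```

View pics/p3.png

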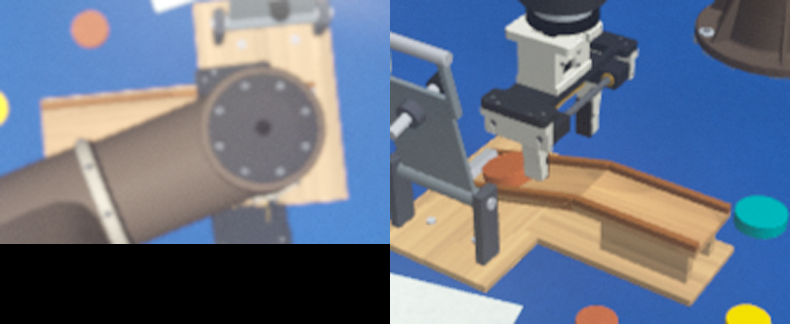

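Emit:
{"op": "apply_moves", "data": {"moves": [{"x": 2,"y": 0,"z": 0.5,"twist": 0},{"x": 4,"y": 0,"z": 1,"twist": 0},{"x": 6,"y": 0,"z": 1.6,"twist": 0},{"x": 6,"y": 0,"z": 1.6,"twist": 0}]}}

```text
time_s: 9.72
tool_pos: [0.4771, -0.031, 0.0634]
tool_rot: [0.737, -0.675, -0.0, 0.0]
wrist_force: [0.5, -1.1, 0.5]
width: 0.0878
```

Emit:
{"op": "apply_moves", "data": {"moves": [{"x": 1,"y": 0,"z": 0.3,"twist": 0},{"x": 2,"y": 0,"z": 0.6,"twist": 0},{"x": 2,"y": 0,"z": 0.6,"twist": 0}]}}

```text
time_s: 10.1
tool_pos: [0.4773, -0.0329, 0.0629]
tool_rot: [0.738, -0.675, 0.0, 0.0]
wrist_force: [-0.2, 0.2, -0.4]
width: 0.0875
```

```bash
python3 look.py p4
python3 - <<'E'
import cv2
o=cv2.imread("pics/p4.png")[:,390:]
cv2.imwrite("pics/p4c.png",cv2.resize(o[100:260,40:240],(800,600)[:1]*1+(640-40,) if 0 else (750,600)))
E
```

```text
at [-54.5  39.1  62.9] shift [ 3.1 -0.5  0.9] twist -0.0 F [-0.17  0.23 -0.37] t 10.1
scene [11.  7. 46.] 0.76
scene [125. 196.  16.] 0.62
scene [ 48. 319.  12.] 0.62
scene [-106.  266.   15.] 0.55
top [119. 190.  10.] 0.65
top [118.  -2. 193.] 0.61
top [ 41. 314.  16.] 0.56
```

View pics/p4c.png

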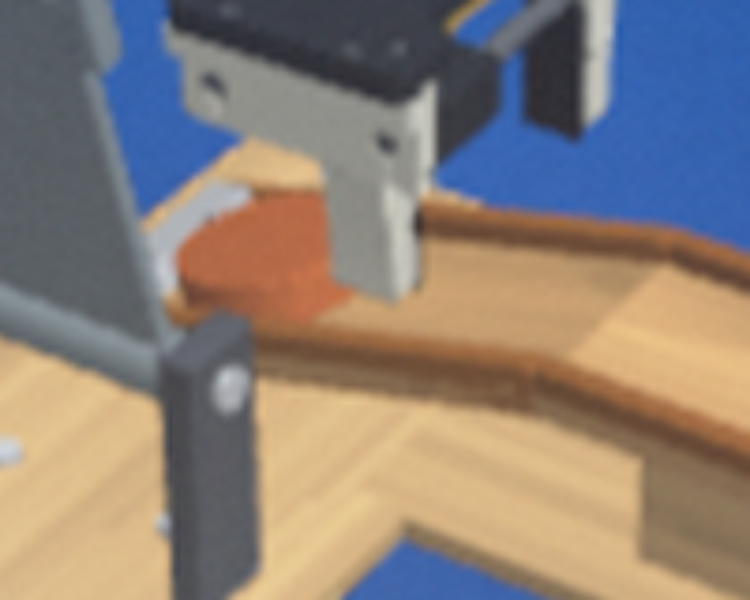

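The disc at about (270,250) is almost against the stop bar at (200,225). I'll take 1 mm feeling steps.

Emit:
{"op": "apply_moves", "data": {"moves": [{"x": 1,"y": 0,"z": 0.3,"twist": 0},{"x": 1,"y": 0,"z": 0.3,"twist": 0}]}}

```text
time_s: 10.55
tool_pos: [0.4774, -0.0339, 0.0626]
tool_rot: [0.738, -0.675, 0.0, -0.0]
wrist_force: [0.2, 0.6, -0.1]
width: 0.0874
```

Emit:
{"op": "apply_moves", "data": {"moves": [{"x": 1,"y": 0,"z": 0.3,"twist": 0},{"x": 1,"y": 0,"z": 0.3,"twist": 0}]}}

```text
time_s: 10.8
tool_pos: [0.4775, -0.0349, 0.0623]
tool_rot: [0.738, -0.675, 0.0, -0.0]
wrist_force: [0.5, 0.7, 0.0]
width: 0.0876
```

Emit:
{"op": "apply_moves", "data": {"moves": [{"x": 1,"y": 0,"z": 0.3,"twist": 0},{"x": 1,"y": 0,"z": 0.3,"twist": 0}]}}

```text
time_s: 11.05
tool_pos: [0.4776, -0.0359, 0.062]
tool_rot: [0.738, -0.675, 0.0, -0.0]
wrist_force: [-0.1, 0.2, 0.0]
width: 0.0878
```

Emit:
{"op": "apply_moves", "data": {"moves": [{"x": 1,"y": 0,"z": 0.3,"twist": 0},{"x": 1,"y": 0,"z": 0.3,"twist": 0}]}}

```text
time_s: 11.3
tool_pos: [0.4777, -0.0368, 0.0617]
tool_rot: [0.738, -0.675, 0.0, -0.0]
wrist_force: [-0.9, 0.5, -0.3]
width: 0.0879
```

```bash
python3 look.py p5
python3 - <<'E'
import cv2
o=cv2.imread("pics/p5.png")[:,390:]
cv2.imwrite("pics/p5c.png",cv2.resize(o[130:210,80:160],(600,600),interpolation=2))
E
```

```text
at [-54.4  35.1  61.7] shift [-0.9 -0.4 -0.3] twist -0.0 F [-0.88  0.51 -0.32] t 11.3
scene [-109.  264.   17.] 0.79
scene [ 47. 317.  11.] 0.79
scene [126. 194.  13.] 0.72
scene [ 8.  3. 44.] 0.66
top [ 46. 314.  13.] 0.72
top [118. 192.   8.] 0.71
```

View pics/p5c.png

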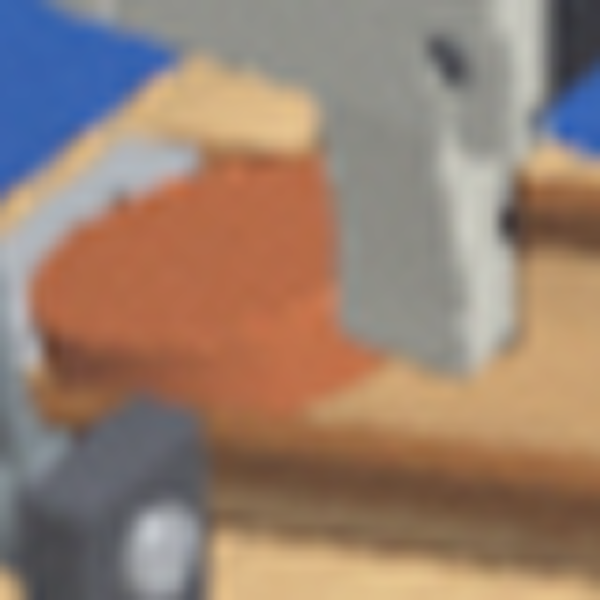

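The disc's edge at about (110,200) now covers the front of the stop bar, so it is close to or at contact. I'll keep feeling.

Emit:
{"op": "apply_moves", "data": {"moves": [{"x": 0.8,"y": 0,"z": 0.2,"twist": 0},{"x": 0.8,"y": 0,"z": 0.2,"twist": 0}]}}

```text
time_s: 11.75
tool_pos: [0.4777, -0.0377, 0.0614]
tool_rot: [0.738, -0.675, -0.0, 0.0]
wrist_force: [0.1, 1.3, 1.0]
width: 0.0879
```

Emit:
{"op": "apply_moves", "data": {"moves": [{"x": 0.8,"y": 0,"z": 0.2,"twist": 0},{"x": 0.8,"y": 0,"z": 0.2,"twist": 0}]}}

```text
time_s: 12.0
tool_pos: [0.4778, -0.0384, 0.0612]
tool_rot: [0.738, -0.675, -0.0, -0.0]
wrist_force: [0.4, 1.4, 0.1]
width: 0.0875
```

```bash
python3 -c "
from h import *
go([-54,34,62])
print(bot.sense()['joint_efforts'].round(2))"
```

```text
at [-54.5  33.5  61.2] shift [-0.5 -0.5 -0.8] twist -0.0 F [0.41 1.38 0.08] t 12.0
[-4.900e-01 -3.963e+01  1.952e+01  4.830e+00 -1.000e-02 -3.000e-02]
```

Emit:
{"op": "apply_moves", "data": {"moves": [{"x": 0.8,"y": 0,"z": 0.2,"twist": 0},{"x": 0.8,"y": 0,"z": 0.2,"twist": 0}]}}

```text
time_s: 12.25
tool_pos: [0.478, -0.0388, 0.0611]
tool_rot: [0.738, -0.675, -0.0, -0.0]
wrist_force: [-0.9, 4.9, 1.3]
width: 0.0873
```

```bash
python3 -c "
from h import *
for i in range(4):
    imaging.camera('scene'); s=bot.sense(); print(s['wrist_force'].round(2),s['joint_efforts'].round(2)[0])
go([-54,34,62])"
```

```text
[-1.82  4.95  1.1 ] -2.5
[-1.52  5.    2.54] -2.47
[-1.61  5.11  1.54] -2.45
[-2.53  4.84  1.66] -2.44
at [-54.3  33.1  61.1] shift [-0.9 -0.3 -0.9] twist 0.0 F [-2.53  4.84  1.66] t 12.45
```

Contact with the stop is felt: about 5 N, steady over four readings. Now I back off and lift.

Emit:
{"op": "apply_moves", "data": {"moves": [{"x": -6,"y": 0,"z": -3,"twist": 0},{"x": -14,"y": 0,"z": -10,"twist": 0},{"x": -16,"y": 0,"z": -50,"twist": 0},{"x": -16,"y": 0,"z": -105,"twist": 0},{"x": -16,"y": 0,"z": -160,"twist": 0},{"x": -10,"y": 0,"z": -215,"twist": 0},{"x": 0,"y": 0,"z": -270,"twist": 0},{"x": 10,"y": 0,"z": -275,"twist": 0}], "gripper": 60}}

```text
time_s: 13.45
tool_pos: [0.4802, -0.0491, 0.3411]
tool_rot: [0.738, -0.675, 0.003, -0.003]
wrist_force: [0.1, 0.7, -0.9]
width: 0.0601
```

```bash
cat >> h.py <<'E'
def around(c,n,lo,hi,f):
    import cv2
    im=imaging.camera(c)[:,:,::-1][lo[1]:hi[1],lo[0]:hi[0]]; cv2.imwrite(f"pics/{n}.png",cv2.resize(im,None,fx=f,fy=f,interpolation=2))
E
python3 -c "
from h import *
go([*bar(1.785)[:1],-2,330])
for c in ('scene','top'):
    imaging.camera(c)
    print([(np.round(d['xyz'],3),round(d['confidence'],2)) for d in finder.boxes_of('cover_bar',c)],[(np.round(d['xyz'],3),round(d['confidence'],2)) for d in finder.boxes_of('disc_center',c) if d['xyz'][1]<0.05])
around('scene','s6',(195,140),(315,270),5)
"
```

```text
at [-53.   22.6 341.1] shift [  24.8 -197.2   12.7] twist 0.001 F [ 0.1   0.72 -0.87] t 13.45
[(array([ 0.663, -0.051,  0.185]), 0.84)] [(array([ 0.539, -0.063,  0.046]), 0.94)]
[(array([ 0.656, -0.058,  0.199]), 0.96)] [(array([ 0.656, -0.06 ,  0.201]), 0.17)]
```

View pics/s6.png

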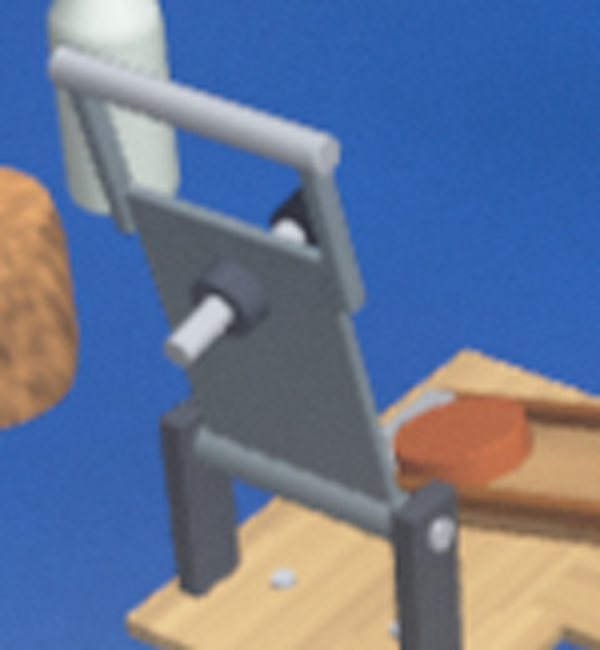

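The cover is unchanged, and the disc sits at (460,440) against the stop bar. I'll estimate how far the screw sticks up (tip at about (178,350)), since the gripper body must clear it.

```bash
python3 -c "
from h import *
t=1.785
print(proj('scene',W(POSE,bar(t))),'obs 233.7 161.6')
for h in (10,20,30,40,50): print(h,proj('scene',W(POSE,[105-105*np.cos(t)+h*np.sin(t),0,82+105*np.sin(t)+h*np.cos(t)])).round(1),'obs tip 230.6 210')
print([ (th,[round(v,1) for v in bar(th)]) for th in np.arange(1.785,-.1,-.0857)])
"
```

```text
[233.01551698 161.18880148] obs 233.7 161.6
10 [239.8 200. ] obs tip 230.6 210
20 [236.4 203.6] obs tip 230.6 210
30 [232.9 207.2] obs tip 230.6 210
40 [229.4 210.9] obs tip 230.6 210
50 [225.9 214.6] obs tip 230.6 210
[(np.float64(1.785), [np.float64(144.3), 0, np.float64(262.8)]), (np.float64(1.6993), [np.float64(128.7), 0, np.float64(265.5)]), (np.float64(1.6136000000000001), [np.float64(112.9), 0, np.float64(266.8)]), (np.float64(1.5279000000000003), [np.float64(97.1), 0, np.float64(266.8)]), (np.float64(1.4422000000000004), [np.float64(81.3), 0, np.float64(265.5)]), (np.float64(1.3565000000000005), [np.float64(65.7), 0, np.float64(262.8)]), (np.float64(1.2708000000000006), [np.float64(50.3), 0, np.float64(258.7)]), (np.float64(1.1851000000000007), [np.float64(35.4), 0, np.float64(253.4)]), (np.float64(1.0994000000000008), [np.float64(21.0), 0, np.float64(246.8)]), (np.float64(1.013700000000001), [np.float64(7.2), 0, np.float64(239.0)]), (np.float64(0.928000000000001), [np.float64(-5.9), 0, np.float64(230.1)]), (np.float64(0.8423000000000012), [np.float64(-18.2), 0, np.float64(220.0)]), (np.float64(0.7566000000000013), [np.float64(-29.5), 0, np.float64(209.0)]), (np.float64(0.6709000000000014), [np.float64(-39.9), 0, np.float64(197.0)]), (np.float64(0.5852000000000015), [np.float64(-49.2), 0, np.float64(184.2)]), (np.float64(0.4995000000000016), [np.float64(-57.4), 0, np.float64(170.6)]), (np.float64(0.4138000000000017), [np.float64(-64.4), 0, np.float64(156.4)]), (np.float64(0.32810000000000183), [np.float64(-70.1), 0, np.float64(141.6)]), (np.float64(0.24240000000000195), [np.float64(-74.6), 0, np.float64(126.4)]), (np.float64(0.15670000000000206), [np.float64(-77.7), 0, np.float64(110.9)]), (np.float64(0.07100000000000217), [np.float64(-79.5), 0, np.float64(95.1)]), (np.float64(-0.014699999999997715), [np.float64(-80.0), 0, np.float64(79.3)])]
```

Emit:
{"op": "apply_moves", "data": {"moves": [{"x": 4,"y": -40,"z": 0,"twist": 0},{"x": 10,"y": -90,"z": 0,"twist": 0},{"x": 18,"y": -140,"z": 0,"twist": 0},{"x": 24,"y": -180,"z": 0,"twist": 0},{"x": 24,"y": -197,"z": 0,"twist": 0},{"x": 24,"y": -197,"z": 0,"twist": 0}]}}

```text
time_s: 14.55
tool_pos: [0.6777, -0.0554, 0.3334]
tool_rot: [0.738, -0.675, -0.001, 0.002]
wrist_force: [0.2, 0.1, -0.6]
width: 0.0602
```

```bash
python3 -c "
from h import *
go([*bar(1.785)[:1],-2,271])
around('scene','s7',(190,95),(310,215),5)"
```

```text
at [143.2  -1.  333.4] shift [ 1.  -1.4 62.4] twist 0.0 F [ 0.2   0.11 -0.58] t 14.55
```

View pics/s7.png

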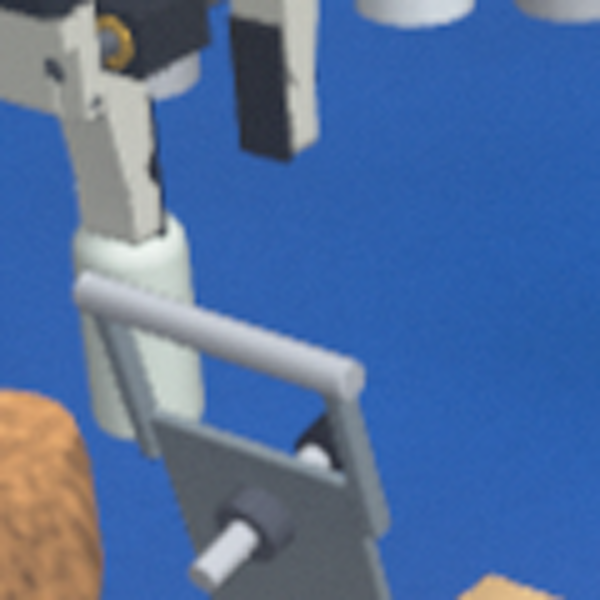

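The fingertips at (125,240) and (270,155) hang above the bar, whose middle is at (215,335). They straddle it. Going down and closing.

Emit:
{"op": "apply_moves", "data": {"moves": [{"x": 0,"y": -1,"z": 20,"twist": 0},{"x": 0,"y": -1,"z": 40,"twist": 0},{"x": 0,"y": -1,"z": 55,"twist": 0},{"x": 0,"y": -1,"z": 62,"twist": 0},{"x": 0,"y": -1,"z": 62,"twist": 0}]}}

```text
time_s: 15.22
tool_pos: [0.6779, -0.0557, 0.274]
tool_rot: [0.738, -0.675, -0.0, 0.0]
wrist_force: [-0.7, -0.3, 1.3]
width: 0.0599
```

Emit:
{"op": "apply_moves", "data": {"moves": [{"x": 0,"y": 0,"z": 0,"twist": 0},{"x": 0,"y": 0,"z": 0,"twist": 0},{"x": 0,"y": 0,"z": 0,"twist": 0},{"x": 0,"y": 0,"z": 0,"twist": 0},{"x": 0,"y": 0,"z": 0,"twist": 0}], "gripper": 8, "grip_force": 20}}

```text
time_s: 15.85
tool_pos: [0.6781, -0.0557, 0.2741]
tool_rot: [0.738, -0.675, -0.0, 0.0]
wrist_force: [-0.1, -0.3, 0.5]
width: 0.0154
```

```bash
python3 -c "
from h import *
go([*bar(1.785)[:1],-2,271]); print(bot.sense()['width'])
around('scene','s8',(190,95),(310,215),5)"
```

```text
at [143.5  -1.3 274.1] shift [ 0.7 -0.8  3.1] twist 0.0 F [-0.1  -0.27  0.47] t 15.85
0.015429230329457616
```

View pics/s8.png

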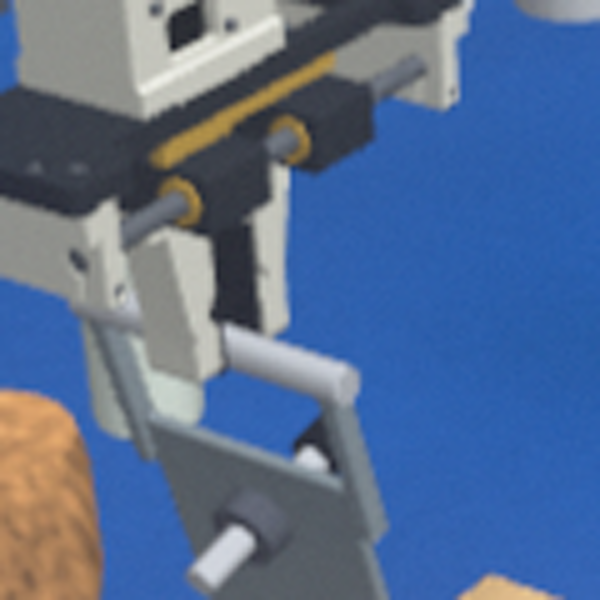

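The bar is between the pads (width 15 mm at about (225,340)), but only about 6 mm from the tips. I'll reseat slightly lower for a safer hold. Twelve pictures are viewed, so from here on I rely on force and the finder.

Emit:
{"op": "apply_moves", "data": {"moves": [{"x": 0,"y": 0,"z": 0,"twist": 0},{"x": 0,"y": -0.5,"z": 2,"twist": 0},{"x": 0,"y": -0.5,"z": 4,"twist": 0},{"x": 0,"y": -0.5,"z": 4,"twist": 0}], "gripper": 26}}

```text
time_s: 16.4
tool_pos: [0.6784, -0.0556, 0.2697]
tool_rot: [0.738, -0.675, -0.0, 0.0]
wrist_force: [-0.4, -0.2, -0.2]
width: 0.026
```

Emit:
{"op": "apply_moves", "data": {"moves": [{"x": 0,"y": 0,"z": 0,"twist": 0},{"x": 0,"y": 0,"z": 0,"twist": 0},{"x": 0,"y": 0,"z": 0,"twist": 0},{"x": 0,"y": 0,"z": 0,"twist": 0}], "gripper": 8, "grip_force": 20}}

```text
time_s: 16.9
tool_pos: [0.6786, -0.0556, 0.2701]
tool_rot: [0.737, -0.675, 0.0, -0.0]
wrist_force: [0.0, 0.2, -0.2]
width: 0.0133
```

```bash
cat >> h.py <<'E'
def arc(ths,off,x0=0.):
    """rows: tool y (=-px), z shift from current TCP to follow bar; off = TCP z minus bar z, x0 = correction px"""
    s=bot.sense(); w,_=where(s); a=POSE[2]; F=s["wrist_force"]
    th=np.arccos((105+x0-w[0])/185)
    print("at",w.round(1),"theta from x",round(th,3),"bar z pred",round(82+185*np.sin(th),1),"Fpx",round(np.cos(a)*F[0]+np.sin(a)*F[1],2),"Fpy",round(-np.sin(a)*F[0]+np.cos(a)*F[1],2),"Fz",F[2].round(2),"w",s["width"].round(4),"t",s["time_s"])
    for t in ths:
        b=bar(t); print(round(t,3),"y",round(w[0]-b[0]-x0,1),"z",round(w[2]-b[2]-off,1))
E
python3 -c "
from h import *
arc(np.arange(1.70,1.0,-.08),8)"
```

```text
Traceback (most recent call last):
  File "h.py", line 31, in arc
    print("at",w.round(1),"theta from x",round(th,3),"bar z pred",round(82+185*np.sin(th),1),"Fpx",round(np.cos(a)*F[0]+np.sin(a)*F[1],2),"Fpy",round(-np.sin(a)*F[0]+np.cos(a)*F[1],2),"Fz",F[2].round(2),"w",s["width"].round(4),"t",s["time_s"])
                                                                                                                                                                                                               ^^^^^^^^^^^^^^^^
AttributeError: 'float' object has no attribute 'round'
```

```bash
sed -i 's/s\["width"\].round(4)/round(s["width"],4)/' h.py; python3 -c "
from h import *
arc(np.arange(1.74,1.2,-.06),7.3)"
```

```text
at [144.1  -1.3 270.1] theta from x 1.784 bar z pred 262.8 Fpx 0.04 Fpy 0.15 Fz -0.16 w 0.0133 t 16.9
1.74 y 7.9 z -1.6
1.68 y 18.9 z -3.1
1.62 y 30.0 z -4.0
1.56 y 41.1 z -4.2
1.5 y 52.1 z -3.8
1.44 y 63.2 z -2.6
1.38 y 74.1 z -0.9
1.32 y 85.0 z 1.6
1.26 y 95.6 z 4.6
1.2 y 106.1 z 8.4
```

Emit:
{"op": "apply_moves", "data": {"moves": [{"x": 0,"y": 8,"z": -1.6,"twist": 0},{"x": 0,"y": 19,"z": -3.1,"twist": 0},{"x": 0,"y": 30,"z": -4,"twist": 0},{"x": 0,"y": 41,"z": -4.2,"twist": 0},{"x": 0,"y": 52,"z": -3.8,"twist": 0},{"x": 0,"y": 63,"z": -2.6,"twist": 0},{"x": 0,"y": 74,"z": -0.9,"twist": 0},{"x": 0,"y": 74,"z": -0.9,"twist": 0}]}}

```text
time_s: 17.9
tool_pos: [0.6032, -0.061, 0.2717]
tool_rot: [0.738, -0.675, -0.001, -0.001]
wrist_force: [-1.8, 8.4, 6.8]
width: 0.0135
```

```bash
python3 -c "
from h import *
arc(np.arange(1.32,.8,-.06),7.3)
imaging.camera('scene')
print([(np.round(d['xyz'],3),round(d['confidence'],2)) for d in finder.boxes_of('cover','scene')])"
```

```text
at [ 6.850e+01 -1.000e-01  2.717e+02] theta from x 1.372 bar z pred 263.4 Fpx -1.02 Fpy 8.54 Fz 6.75 w 0.0135 t 17.9
1.32 y 9.4 z 3.2
1.26 y 20.1 z 6.2
1.2 y 30.5 z 9.9
1.14 y 40.8 z 14.3
1.08 y 50.7 z 19.2
1.02 y 60.3 z 24.7
0.96 y 69.6 z 30.8
0.9 y 78.5 z 37.5
0.84 y 87.0 z 44.6
[(array([ 0.62 , -0.052,  0.168]), 0.85)]
```

Emit:
{"op": "apply_moves", "data": {"moves": [{"x": -1,"y": 9.5,"z": 1.5,"twist": 0},{"x": -1.6,"y": 20,"z": 4.5,"twist": 0},{"x": -2,"y": 30.5,"z": 8,"twist": 0},{"x": -2.2,"y": 41,"z": 12.5,"twist": 0},{"x": -2.4,"y": 51,"z": 17.5,"twist": 0},{"x": -2.6,"y": 60.5,"z": 23,"twist": 0},{"x": -2.6,"y": 60.5,"z": 23,"twist": 0}]}}

```text
time_s: 18.88
tool_pos: [0.5413, -0.0652, 0.2477]
tool_rot: [0.737, -0.675, -0.001, 0.001]
wrist_force: [-5.5, 4.7, 8.3]
width: 0.0131
```

```bash
python3 -c "
from h import *
arc(np.arange(.96,.4,-.06),7.8)"
```

```text
at [  6.4   1.3 247.7] theta from x 1.009 bar z pred 238.6 Fpx -5.08 Fpy 5.15 Fz 8.32 w 0.0131 t 18.875
0.96 y 7.5 z 6.4
0.9 y 16.4 z 13.0
0.84 y 24.9 z 20.2
0.78 y 33.0 z 27.8
0.72 y 40.5 z 35.9
0.66 y 47.6 z 44.5
0.6 y 54.1 z 53.5
0.54 y 60.1 z 62.8
0.48 y 65.5 z 72.5
0.42 y 70.4 z 82.5
```

Emit:
{"op": "apply_moves", "data": {"moves": [{"x": -0.8,"y": 8.7,"z": 4,"twist": 0},{"x": -1.2,"y": 17.6,"z": 10.5,"twist": 0},{"x": -1.4,"y": 26,"z": 17.7,"twist": 0},{"x": -1.6,"y": 34,"z": 25.3,"twist": 0},{"x": -1.8,"y": 41.7,"z": 33.4,"twist": 0},{"x": -1.9,"y": 49,"z": 42,"twist": 0},{"x": -1.9,"y": 49,"z": 42,"twist": 0}]}}

```text
time_s: 19.75
tool_pos: [0.491, -0.0684, 0.2041]
tool_rot: [0.737, -0.676, -0.002, 0.003]
wrist_force: [-8.0, -0.6, 5.6]
width: 0.0132
```

```bash
python3 -c "
from h import *
arc(np.arange(.60,.2,-.05),8.5)"
```

```text
at [-44.    2.5 204.1] theta from x 0.635 bar z pred 191.7 Fpx -8.01 Fpy 0.11 Fz 5.58 w 0.0132 t 19.75
0.6 y 3.7 z 9.2
0.55 y 8.8 z 16.9
0.5 y 13.4 z 24.9
0.45 y 17.6 z 33.2
0.4 y 21.4 z 41.6
0.35 y 24.8 z 50.2
0.3 y 27.8 z 59.0
0.25 y 30.3 z 67.9
```

```bash
python3 -c "
from h import *
arc(np.arange(.62,.3,-.04),8.5,-3.)"
```

```text
at [-44.    2.5 204.1] theta from x 0.662 bar z pred 195.7 Fpx -8.01 Fpy 0.11 Fz 5.58 w 0.0132 t 19.75
0.62 y 4.6 z 6.1
0.58 y 8.8 z 12.2
0.54 y 12.7 z 18.5
0.5 y 16.4 z 24.9
0.46 y 19.8 z 31.5
0.42 y 23.0 z 38.2
0.38 y 25.8 z 45.0
0.34 y 28.5 z 51.9
```

Emit:
{"op": "apply_moves", "data": {"moves": [{"x": 0,"y": 6,"z": 5,"twist": 0},{"x": -0.1,"y": 10.2,"z": 11.2,"twist": 0},{"x": -0.2,"y": 14,"z": 17.5,"twist": 0},{"x": -0.3,"y": 17.7,"z": 24,"twist": 0},{"x": -0.4,"y": 21.2,"z": 30.5,"twist": 0},{"x": -0.5,"y": 24.4,"z": 37.2,"twist": 0},{"x": -0.5,"y": 24.4,"z": 37.2,"twist": 0}]}}

```text
time_s: 20.62
tool_pos: [0.4671, -0.07, 0.1667]
tool_rot: [0.737, -0.676, -0.002, 0.003]
wrist_force: [-7.7, -2.8, 2.1]
width: 0.013
```

```bash
python3 -c "
from h import *
arc(np.arange(.40,.0,-.03),8.5,-3.)"
```

```text
at [-67.9   3.  166.7] theta from x 0.407 bar z pred 155.2 Fpx -7.93 Fpy -2.13 Fz 2.13 w 0.013 t 20.625
0.4 y 0.5 z 4.2
0.37 y 2.6 z 9.3
0.34 y 4.5 z 14.5
0.31 y 6.3 z 19.8
0.28 y 7.9 z 25.1
0.25 y 9.3 z 30.4
0.22 y 10.6 z 35.8
0.19 y 11.8 z 41.3
0.16 y 12.7 z 46.7
0.13 y 13.5 z 52.2
0.1 y 14.2 z 57.7
0.07 y 14.6 z 63.3
0.04 y 14.9 z 68.8
0.01 y 15.1 z 74.4
```

Emit:
{"op": "apply_moves", "data": {"moves": [{"x": 0.3,"y": 3,"z": 5,"twist": 0},{"x": 0.3,"y": 5.3,"z": 10,"twist": 0},{"x": 0.3,"y": 7.2,"z": 15,"twist": 0},{"x": 0.3,"y": 9,"z": 20,"twist": 0},{"x": 0.3,"y": 9,"z": 20,"twist": 0}]}}

```text
time_s: 21.25
tool_pos: [0.4587, -0.0706, 0.1468]
tool_rot: [0.737, -0.676, -0.002, 0.002]
wrist_force: [-7.3, -0.8, 0.6]
width: 0.0133
```

```bash
cat > st.py <<'E'
from h import *
F=[]
for i in range(4): imaging.camera('scene'); F.append(bot.sense()['wrist_force'])
F=np.mean(F,0); a=POSE[2]; w,_=where()
print("at",w.round(1),"Fpx %.1f Fpy %.1f Fz %.1f"%(np.cos(a)*F[0]+np.sin(a)*F[1],-np.sin(a)*F[0]+np.cos(a)*F[1],F[2]),"t",bot.sense()["time_s"])
E
python3 st.py
```

```text
at [-76.3   3.1 147. ] Fpx -6.9 Fpy -0.6 Fz 0.4 t 21.45
```

Emit:
{"op": "apply_moves", "data": {"moves": [{"x": 0,"y": 1.5,"z": 0,"twist": 0},{"x": 0,"y": 1.5,"z": 0,"twist": 0}]}}

```text
time_s: 21.7
tool_pos: [0.4591, -0.0705, 0.148]
tool_rot: [0.737, -0.675, -0.001, 0.001]
wrist_force: [-5.2, -2.7, -0.9]
width: 0.0133
```

```bash
python3 st.py
```

```text
at [-75.9   3.1 148.1] Fpx -5.9 Fpy -2.2 Fz -0.1 t 21.9
```

Emit:
{"op": "apply_moves", "data": {"moves": [{"x": 0.2,"y": 2,"z": 0,"twist": 0},{"x": 0.2,"y": 2,"z": 0,"twist": 0}]}}

```text
time_s: 22.15
tool_pos: [0.4594, -0.0705, 0.149]
tool_rot: [0.738, -0.675, 0.001, -0.001]
wrist_force: [2.3, -4.5, -3.3]
width: 0.0131
```

```bash
python3 st.py; python3 -c "
from h import *
s=bot.sense(); print(s['tool_rot'],s['ft_torque'],s['qpos'].round(4),s['joint_efforts'].round(2),s['width'])
imaging.camera('top')
print([(np.round(d['xyz'],3),round(d['confidence'],2)) for d in finder.boxes_of('cover','top')])"
```

```text
at [-75.6   3.1 149. ] Fpx 2.6 Fpy -4.2 Fz -2.9 t 22.35
[ 7.37596920e-01 -6.75240886e-01  5.51719614e-04 -4.74158645e-04] [-1.46001972 -1.19286448 -0.09133257] [ 2.734e-01  9.830e-02 -5.706e-01  6.000e-04 -9.005e-01 -1.856e-01] [  1.9  -33.89  24.5    4.78  -0.68   0.1 ] 0.01312049201278764
[(array([ 0.61 , -0.06 ,  0.094]), 0.57), (array([ 0.578, -0.305,  0.092]), 0.24)]
```

Emit:
{"op": "apply_moves", "data": {"moves": [{"x": 0.4,"y": 0.4,"z": 2,"twist": 0},{"x": 0.6,"y": 1,"z": 4,"twist": 0},{"x": 0.6,"y": 1.6,"z": 6,"twist": 0},{"x": 0.6,"y": 1.6,"z": 6,"twist": 0}]}}

```text
time_s: 22.95
tool_pos: [0.4571, -0.0708, 0.1425]
tool_rot: [0.738, -0.675, -0.0, -0.0]
wrist_force: [1.0, 3.7, -2.6]
width: 0.0133
```

```bash
python3 st.py
```

```text
at [-77.9   3.  142.7] Fpx 1.0 Fpy 4.6 Fz -1.9 t 23.15
```

Emit:
{"op": "apply_moves", "data": {"moves": [{"x": -0.3,"y": 0.7,"z": 2,"twist": 0},{"x": -0.3,"y": 1.3,"z": 4,"twist": 0},{"x": -0.3,"y": 1.8,"z": 6,"twist": 0},{"x": -0.3,"y": 1.8,"z": 6,"twist": 0}]}}

```text
time_s: 23.65
tool_pos: [0.4551, -0.071, 0.1365]
tool_rot: [0.737, -0.675, -0.0, 0.0]
wrist_force: [0.5, 5.1, -1.0]
width: 0.013
```

```bash
python3 st.py
```

```text
at [-79.8   3.  136.6] Fpx 0.7 Fpy 4.8 Fz -2.5 t 23.85
```

Emit:
{"op": "apply_moves", "data": {"moves": [{"x": -0.3,"y": 0.6,"z": 2,"twist": 0},{"x": -0.3,"y": 1,"z": 4,"twist": 0},{"x": -0.3,"y": 1,"z": 4,"twist": 0}]}}

```text
time_s: 24.22
tool_pos: [0.454, -0.0711, 0.1325]
tool_rot: [0.737, -0.675, -0.0, 0.0]
wrist_force: [-0.4, 3.2, -0.7]
width: 0.0134
```

```bash
sed -i 's/range(4)/range(6)/' st.py; python3 st.py
```

```text
at [-81.    3.1 132.7] Fpx -0.7 Fpy 1.6 Fz -1.6 t 24.525
```

Emit:
{"op": "apply_moves", "data": {"moves": [{"x": -0.2,"y": 0.5,"z": 2,"twist": 0},{"x": -0.2,"y": 0.9,"z": 4,"twist": 0},{"x": -0.2,"y": 0.9,"z": 4,"twist": 0}]}}

```text
time_s: 24.9
tool_pos: [0.4529, -0.071, 0.1285]
tool_rot: [0.738, -0.675, -0.0, 0.0]
wrist_force: [-2.3, -0.8, -1.2]
width: 0.0135
```

```bash
python3 st.py
```

```text
at [-82.1   3.2 128.6] Fpx -2.6 Fpy -2.0 Fz -1.2 t 25.2
```

Emit:
{"op": "apply_moves", "data": {"moves": [{"x": 0.2,"y": 1,"z": 2,"twist": 0},{"x": 0.2,"y": 1.8,"z": 4,"twist": 0},{"x": 0.2,"y": 1.8,"z": 4,"twist": 0}]}}

```text
time_s: 25.58
tool_pos: [0.452, -0.0711, 0.1248]
tool_rot: [0.738, -0.675, 0.0, -0.0]
wrist_force: [0.6, -2.9, -1.1]
width: 0.0135
```

```bash
python3 st.py
```

```text
at [-83.    3.2 124.9] Fpx 0.8 Fpy -2.8 Fz -2.2 t 25.875
```

Emit:
{"op": "apply_moves", "data": {"moves": [{"x": 0,"y": 0.5,"z": 2,"twist": 0},{"x": 0,"y": 0.8,"z": 4,"twist": 0},{"x": 0,"y": 0.8,"z": 4,"twist": 0}]}}

```text
time_s: 26.25
tool_pos: [0.451, -0.0711, 0.1207]
tool_rot: [0.738, -0.675, 0.0, -0.0]
wrist_force: [2.7, -2.3, -1.6]
width: 0.0138
```

```bash
python3 st.py
```

```text
at [-84.    3.3 120.8] Fpx 2.2 Fpy -2.2 Fz -2.5 t 26.55
```

Emit:
{"op": "apply_moves", "data": {"moves": [{"x": 0.2,"y": 0.1,"z": 2,"twist": 0},{"x": 0.2,"y": 0.2,"z": 4,"twist": 0},{"x": 0.2,"y": 0.2,"z": 4,"twist": 0}]}}

```text
time_s: 26.92
tool_pos: [0.4501, -0.0713, 0.1164]
tool_rot: [0.737, -0.675, -0.0, 0.0]
wrist_force: [-0.5, 1.9, -1.9]
width: 0.0135
```

```bash
python3 st.py
```

```text
at [-84.8   3.2 116.6] Fpx -0.2 Fpy 3.6 Fz -1.7 t 27.225
```

Emit:
{"op": "apply_moves", "data": {"moves": [{"x": 0,"y": 0.2,"z": 2,"twist": 0},{"x": 0,"y": 0.4,"z": 4,"twist": 0},{"x": 0,"y": 0.4,"z": 4,"twist": 0}]}}

```text
time_s: 27.6
tool_pos: [0.4495, -0.0714, 0.1124]
tool_rot: [0.737, -0.675, -0.001, 0.0]
wrist_force: [-3.4, 4.1, -2.1]
width: 0.0137
```

```bash
python3 st.py
```

```text
at [-85.5   3.2 112.4] Fpx -2.1 Fpy 5.0 Fz -1.2 t 27.9
```

Emit:
{"op": "apply_moves", "data": {"moves": [{"x": -0.4,"y": 0.7,"z": 1.5,"twist": 0},{"x": -0.4,"y": 1.1,"z": 3,"twist": 0},{"x": -0.4,"y": 1.1,"z": 3,"twist": 0}]}}

```text
time_s: 28.28
tool_pos: [0.4491, -0.0713, 0.1097]
tool_rot: [0.738, -0.675, 0.0, 0.0]
wrist_force: [-0.3, 0.9, -2.0]
width: 0.0134
```

```bash
python3 st.py
```

```text
at [-86.    3.3 109.8] Fpx -0.3 Fpy 0.2 Fz -2.0 t 28.575
```

Emit:
{"op": "apply_moves", "data": {"moves": [{"x": 0,"y": 0.2,"z": 1.5,"twist": 0},{"x": 0,"y": 0.3,"z": 3,"twist": 0},{"x": 0,"y": 0.3,"z": 3,"twist": 0}]}}

```text
time_s: 28.95
tool_pos: [0.4486, -0.0713, 0.1066]
tool_rot: [0.738, -0.675, -0.0, 0.0]
wrist_force: [-0.5, 0.1, -1.7]
width: 0.0131
```

```bash
python3 st.py
```

```text
at [-86.4   3.4 106.7] Fpx -1.2 Fpy -1.4 Fz -1.6 t 29.25
```

Emit:
{"op": "apply_moves", "data": {"moves": [{"x": 0.1,"y": 0.3,"z": 1.5,"twist": 0},{"x": 0.1,"y": 0.5,"z": 3,"twist": 0},{"x": 0.1,"y": 0.5,"z": 3,"twist": 0}]}}

```text
time_s: 29.62
tool_pos: [0.4483, -0.0713, 0.1037]
tool_rot: [0.738, -0.675, 0.0, -0.0]
wrist_force: [-1.2, 0.1, 1.3]
width: 0.0134
```

```bash
python3 st.py
```

```text
at [-86.7   3.3 103.8] Fpx -1.2 Fpy -0.4 Fz 1.1 t 29.925
```

Emit:
{"op": "apply_moves", "data": {"moves": [{"x": 0.1,"y": 0.1,"z": 1.5,"twist": 0},{"x": 0.1,"y": 0.2,"z": 3,"twist": 0},{"x": 0.1,"y": 0.2,"z": 3,"twist": 0}]}}

```text
time_s: 30.3
tool_pos: [0.448, -0.0714, 0.1007]
tool_rot: [0.738, -0.675, -0.0, 0.0]
wrist_force: [-3.9, 1.5, 3.2]
width: 0.0135
```

```bash
python3 st.py
```

```text
at [-87.1   3.3 100.7] Fpx -2.9 Fpy 2.4 Fz 3.8 t 30.6
```

Contact is felt: Fz goes −1.6 → +1.1 → +3.8 N over the last 6 mm. I'll ease back to where the cover carries its own weight.

Emit:
{"op": "apply_moves", "data": {"moves": [{"x": 0,"y": 0.4,"z": -2,"twist": 0},{"x": 0,"y": 0.4,"z": -3.5,"twist": 0},{"x": 0,"y": 0.4,"z": -3.5,"twist": 0}]}}

```text
time_s: 30.98
tool_pos: [0.4484, -0.0713, 0.1045]
tool_rot: [0.738, -0.675, 0.0, -0.001]
wrist_force: [1.5, 1.3, 0.2]
width: 0.0132
```

```bash
python3 st.py; python3 -c "
from h import *
for c in ('scene','top'):
    imaging.camera(c)
    for n in ('cover','disc_center','cover_bar'): print(c,n,[(np.round(d['xyz'],3),round(d['confidence'],2)) for d in finder.boxes_of(n,c) if abs(d['xyz'][1])<.1])"
```

```text
at [-86.7   3.3 104.5] Fpx 2.9 Fpy 1.3 Fz -0.2 t 31.275
scene cover [(array([ 0.565, -0.056,  0.094]), 0.64)]
scene disc_center [(array([ 0.536, -0.044,  0.046]), 0.61)]
scene cover_bar [(array([ 0.566, -0.06 ,  0.093]), 0.78)]
top cover [(array([ 0.602, -0.064,  0.091]), 0.68)]
top disc_center []
top cover_bar [(array([ 0.598, -0.059,  0.092]), 0.88)]
```

Emit:
{"op": "apply_moves", "data": {"moves": [{"x": 0,"y": 0,"z": 0,"twist": 0},{"x": 0,"y": 0,"z": 0,"twist": 0},{"x": 0,"y": 0,"z": 0,"twist": 0},{"x": 0,"y": 0,"z": 0,"twist": 0}], "gripper": 36}}

```text
time_s: 32.17
tool_pos: [0.4473, -0.0716, 0.1041]
tool_rot: [0.737, -0.675, -0.0, 0.0]
wrist_force: [0.3, 0.1, -0.1]
width: 0.0359
```

```bash
python3 st.py; python3 -c "
from h import *
print(bot.sense()['width'])
around('scene','s9',(195,180),(315,290),5)"
```

```text
at [-87.4   3.2 104.3] Fpx -0.1 Fpy 0.2 Fz 0.1 t 32.475
0.03606297205233881
```

Emit:
{"op": "apply_moves", "data": {"moves": [{"x": 0,"y": 0,"z": -6,"twist": 0},{"x": 0,"y": 0,"z": -15,"twist": 0},{"x": 0,"y": 0,"z": -30,"twist": 0},{"x": 0,"y": 0,"z": -60,"twist": 0},{"x": 0,"y": 0,"z": -100,"twist": 0},{"x": 0,"y": 0,"z": -140,"twist": 0},{"x": 0,"y": 0,"z": -180,"twist": 0},{"x": 0,"y": 0,"z": -180,"twist": 0}]}}

```text
time_s: 33.52
tool_pos: [0.4492, -0.0714, 0.2882]
tool_rot: [0.738, -0.675, 0.002, -0.003]
wrist_force: [-0.4, 0.2, -1.3]
width: 0.0359
```

```bash
python3 st.py; python3 -c "
from h import *
imaging.camera('scene')
for n in ('cover','disc_center','cover_bar','glue','twine','jar'): print(n,[(np.round(d['xyz'],3),round(d['confidence'],2)) for d in finder.boxes_of(n,'scene')])
around('scene','s10',(195,180),(355,300),5)"
```

```text
at [-87.9   3.2 283.4] Fpx 0.5 Fpy -0.1 Fz 0.0 t 33.825
cover [(array([ 0.557, -0.061,  0.097]), 0.86)]
disc_center [(array([0.406, 0.191, 0.016]), 0.98), (array([0.647, 0.14 , 0.014]), 0.87), (array([0.554, 0.253, 0.01 ]), 0.78), (array([ 0.539, -0.044,  0.047]), 0.68)]
cover_bar [(array([ 0.56 , -0.063,  0.096]), 0.56)]
glue [(array([ 0.432, -0.367,  0.075]), 0.66)]
twine [(array([ 0.6  , -0.291,  0.065]), 0.77), (array([ 0.553, -0.002,  0.054]), 0.18)]
jar [(array([0.507, 0.411, 0.068]), 0.69)]
```

```bash
python3 -c "
import cv2,numpy as np
a=cv2.imread('pics/s6.png')[200:,:600].astype(int); b=cv2.imread('pics/s10.png')[:450,:600].astype(int)
for n,i in(('before',a),('after',b)):
    m=(i[:,:,2]-i[:,:,0]>90)&(i[:,:,2]-i[:,:,1]>70)&(i[:,:,2]>120); m[:, :380]=0
    k,l,s,c=cv2.connectedComponentsWithStats(m.astype('uint8')); print(n,[s_.tolist() for s_ in s[1:] if s_[4]>1500])
"
python3 - <<'E'
from h import *
print(bot.sense()['time_s'])
E
```

```text
before [[397, 199, 130, 84, 7617]]
after [[457, 211, 70, 72, 2358]]
34.225
```

```bash
python3 -c "
from workcell import bot
print(bot.job_done())"
```

```text
the job is handed in; nothing more can be done
None
```

I pushed the large red-brown clay disc down the channel to the steel stop, lowered the press cover onto it by its bar, and let go. I handed the job in at about 34 s of robot time. No verdict was reported.

**Disc at the stop:** I stopped pushing when the force rose to a steady 5 N or so. It was 1.4 N on the step before, so I took this as contact with the stop.

**Cover lowered:** The foot's contact showed as the vertical force at the wrist going from −1.6 to +3.8 N over the last 6 mm. I eased the bar back up 3.5 mm, to about −0.2 N, before opening the fingers. Cover and bar readings after release stayed within about 9 mm of those just before, which is within finder scatter, so the cover did not drop.

**Last checks:**
- **Disc:** The part still visible past the cover had its edges on the same pixels before and after the cover came down, so it did not move.
- **Bystanders:** The jar and twine were found within a few mm of where they started. The glue reading was within 3 mm sideways but about 2 cm lower in height. The finder reports the middle of the visible surface, so I did not take that as movement.
- **Robot:** Wrist force was near zero with the arm clear.

**What disagreed:** My press position was off by a few mm and about 1 degree, so the arm pushed sideways on the bar with up to about 10 N while following the arc. I corrected this by feel. I had used all 12 pictures, so the final state was checked only by the finder, pixel comparison and force, not by eye.

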